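# Seat the beaters and snap the release lever shut

### The job

The hand mixer lies on its side in its cradle with its pair of beaters not pushed fully in. First push the beaters fully home with a fingertip, until their collar sits flush against the mixer, and only then flip the release lever on the upper side past its centre so that it snaps over towards the mixer's tail. Only pushing is needed: lift nothing, do not draw the beaters further out, and leave the bowl, jug, jar and spatula where they are.

Things in the scene. Friction and masses are not known exactly. Their poses are not given: they have to be found in the camera images.
- mixer: steel hand mixer on its side, immovable in a low grey cradle (10 mm plate, none under the beaters). Origin on the counter below the lever's pivot; z up, +x nose to tail, +y the way the beaters point. Housing x -49 to 153, y -40 to 40 mm, level upper side at z = 100 mm (102 on the 60 x 34 mm grey plate round the lever); on the -y side the handle reaches y = -107, z = 71 mm.
- beaters (a joint): how far the beaters stand out of the mixer, m: 0 = fully home (collar flush, hard stop), 0.035 = outer limit. They slide along the mixer's y axis (a push towards its -y drives them in), with about 2.5 N of friction and light damping, and stay where left.
- beater_tip (a point): centre of the free end of the beater pair, moving with it: mixer x = 0, y = 170 mm + joint value, z = 55 mm. Two steel beaters, one above the other (axes level, along mixer y, at z = 34 and 76 mm), slide as one on a common collar. Each cage is 40 mm across, 70 mm long; its end takes a push anywhere within 19 mm of its axis. Bare counter below and beyond.
- lever (a joint): release lever angle, rad: 0 = leaning 0.5 rad to the nose (-x, released), 0.5 = upright, 1.0 = leaning 0.5 rad to the tail (+x, locked); stops at both ends. An over-centre spring holds it at either end: it takes about 2 N at the tip towards +x, and past 0.5 it snaps on to 1.0 by itself.
- lever_tip (a point): top of the lever, moving with it. Black paddle 8 mm thick (x), 16 mm wide (y), with a bar 12 mm thick and 20 mm wide across its top. Tip 45 mm from the pivot axis, which runs along mixer y through mixer (0, 0, 98) mm; tip at about mixer (-22, 0, 137) mm released, (22, 0, 137) mm locked.
- bowl: wooden bowl, 140 mm across the rim, 60 mm high, loose, beyond the beaters' end; origin under its centre
- jug: glass measuring jug, 100 mm across, 125 mm high, with a handle on its own -y side reaching 84 mm from its axis, loose, behind the mixer's handle; origin under its centre
- jar: pale plastic jar with white screw lid, 68 mm across, 100 mm high, loose; origin under its centre
- spatula: green spatula lying flat, 235 mm long along its own x (-120 to 115 mm, blade at +x), 48 mm wide at the blade, 12 mm high, loose; origin on the counter below its middle
- collar_seat (a point): fixed point on the housing's +y face at mixer (0, 40, 55) mm, where the beaters' black collar (34 x 8 x 80 mm) sits flush when home; until then a gap shows there.
Things that resemble listed ones, but are neither listed nor needed, are in the scene too. Of the things that look like the bowl, take the one that is nearest to the robot's base at the start.

How it is judged:
By the outcome, as a careful person would: the job done as asked, in the order asked, and still so for the second after the job is handed in, with the robot touching nothing.
It also fails if it takes over 40 s, if anything falls off the work surface, if the arm or the gripper's body presses on something with over 40 N, if the wrist force passes 120 N, or if a joint passes its speed limit or range.

### The arm

A 6-joint arm with a two-finger parallel gripper is mounted at the origin on the work surface. World frame = base frame: x ahead of the robot, y to its left, z up, the work surface at z = 0. Lengths are in m, angles in degrees, forces in N, time in s.
With the tool pointing down it reaches from about 0.375 to 0.9 m from the base axis. Payload 3.1 kg.
Tool frame: the origin (TCP) lies between the finger pads; the fingertips stand bot.tip_extent ahead of it and the grasp point (between the pads) lies 2 mm behind it (bot.tip_extent is the distance from the TCP to the fingertips, in m); z points along the fingers, y is the direction in which the jaws open and shut (so a half turn about z gives the same grasp; the last joint's range is limited). The gripper opens to 87 mm and grips with 3 to 60 N. Pads are 19 mm wide; open, the fingers measure 117 mm over their backs; the gripper's body (75 mm by 190 mm) begins 51 mm behind the grasp point.
Start: joints at [57.783, 30.224, 82.088, -0, 67.689, -10.227], TCP at [0.234, 0.58, 0.24] pointing down, gripper open.
Joint ranges: [-176.69, 176.69], [-43.24, 126.21], [12.49, 139.97], [-82, 262], [0, 151.66], [-163.58, 163.58]. Speed limits (degrees/s): [159.86, 159.86, 180, 180, 180, 180].

### API

Orientations are given as a 3x3 rotation matrix whose columns are the frame's x, y, z axes.
In Python, from rig import bot, imaging, recognise, masks_of, mark_of gives the robot as it stands.
- The arm moves only by the tool send_rows, never from a script. Its argument "plan" is a list that holds one entry, the list of rows, each a list of 5 numbers: the shift along the world's x, y, z normalised to -1 to 1, where 1 is 0.03 m, then the turn about the world's z normalised to -1 to 1, where 1 is 0.1 rad, then the closure, from -1 (fully open) to 1 (shut). A call has 1 to 20 rows; each row shifts and turns the commanded pose from where the row before left it; what a row does not reach is not made up. A row lasts 1/10 s, in which the tool goes at most 50 mm and 8.59 degrees, less where a joint would pass 70% of its speed; a pose out of reach is approached as far as the arm can. A call with a number of a shift or a turn outside -1 to 1 is refused whole. A call with a gripper value outside its range is refused whole. The fingers move at their own pace and stop on an object; the grip force is fixed at half the most. Time passes only in rows, so rows that do not move let the fingers close. It gives the time, the measured TCP pose, the force and the opening at its end, in the units of the state.
- bot.read_state(): the state, without advancing time (a new reading comes with each control period).
- imaging.capture(name): name is "scene" or "side" or "wrist"; returns a dict with "img" (384x512x3 uint8, blue, green, red), "mtx" (3x3 intrinsics, pixels), "pose" (4x4, takes a point from camera to world coordinates); the wrist camera has in their place "T_tool_cam" (4x4, takes a point from camera to tool coordinates, whose origin is the TCP and whose axes are the flange's). Camera axes: x right, y down, z forward; pixel columns grow to the right and rows downward; lengths in m; the calibration is good to about 2 mm. A picture is of the moment at which its call begins: read the wrist's pose just before it. There is no depth.
- bot.hand_in(): hands the job in, once; it reports no verdict.
Trained networks look in the newest picture that a camera, given by its name, has taken for a name from the list of things; names that differ only in an ending like _2 or _b are one class to them, and where a whole thing is asked for, a point or a joint stands for the part that bears it (a point fixed in the world has none). Each returns a list of dicts, best first, with "conf" (0 to 1); they miss things now and then, are a little off and sometimes report something else, mostly with a low value. They report only what shows in the picture. A call takes as long as a camera call. They do not tell look-alikes from the thing itself.
- recognise(camera, target): "at" ([x, y, z] in m, in world coordinates, good to about 4 mm: the middle of the surface that is visible of it).
- masks_of(camera, target): "region" (384x512 bool, what is visible of it).
- mark_of(camera, target): "at" ([x, y, z] in m, in world coordinates, good to about 4 mm: a listed point, or the origin of a listed thing).
The state is a dict: "time_s": time; "joint_positions": joint angles; "qvel": joint speeds; "tau": joint torques, N m; "position": TCP position; "tcp_rot": TCP orientation; "force": force on the tool from outside, world axes, zero at the start; "moment": the same for the moment, N m; "opening": opening from 0.0 (shut) to 1.0 (fully open).
Only numpy, scipy, OpenCV 4.12 (cv2) and the standard library are available. Lean on these libraries where they do the work, as an engineer would, in place of code of your own. Each camera call takes 0.05 s, during which the arm holds its last target.

## Working session

There is one attempt and no reset: what is moved stays moved. The work goes in short steps, Python scripts to look and compute and a tool call to move; the robot and the scene stay as the last step left them, time stands still between calls to the robot, and variables do not carry over. Pictures are saved under pics/ and viewed, and the job is handed in when it is done.

Besides the shell and the picture viewer there is one more tool, called after "Call:" as a command line: name --argument value ..., lists and objects as JSON in quotes. send_rows: Moves the arm, as the interface text tells. Its arguments: {"type":"object","properties":{"plan":{"type":"array"}},"required":["plan"]}

```bash
mkdir -p pics; ls
python3 - <<'E'
from rig import bot, imaging, recognise, masks_of, mark_of
import cv2, numpy as np
s=bot.read_state(); print(s['time_s'],s['position'],s['tcp_rot'],s['opening'],bot.tip_extent)
for c in ['scene','side']:
    d=imaging.capture(c); cv2.imwrite(f'pics/{c}0.png',d['img']); print(c,np.round(d['pose'],3).tolist(),d['mtx'].tolist())
    for t in ['mixer','beater_tip','lever_tip','collar_seat','bowl','jug','jar','spatula']:
        print(t,[(np.round(r['at'],3).tolist(),round(r['conf'],2)) for r in mark_of(c,t)])
E
```

```text
pics
0.0 [0.23363685 0.57894193 0.23857699] [[-9.27248103e-01  3.74445775e-01 -1.14784941e-03]
 [ 3.74447347e-01  9.27246346e-01 -1.84341927e-03]
 [ 3.74078616e-04 -2.13911619e-03 -9.99997642e-01]] 0.9989471392446689 0.017
scene [[-0.114, 0.834, -0.54, 1.36], [0.993, 0.087, -0.075, 0.15], [-0.016, -0.545, -0.838, 1.294], [0.0, 0.0, 0.0, 1.0]] [[477.9384830488402, 0.0, 257.2016847162597], [0.0, 477.9384830488402, 194.17885796135027], [0.0, 0.0, 1.0]]
mixer [([0.515, -0.114, 0.002], 0.55)]
beater_tip [([0.48, 0.074, 0.054], 0.84)]
lever_tip [([0.494, -0.12, 0.138], 0.43)]
collar_seat [([0.508, -0.076, 0.052], 0.55)]
bowl [([0.452, 0.45, -0.002], 0.79), ([0.626, 0.257, -0.003], 0.77), ([0.427, 0.26, 0.004], 0.72)]
jug [([0.506, -0.077, 0.052], 0.74), ([0.591, -0.351, 0.0], 0.64), ([0.494, -0.119, 0.139], 0.19)]
jar [([0.602, 0.085, 0.002], 0.69)]
spatula [([0.395, -0.091, 0.001], 0.71)]
side [[-0.977, -0.162, 0.139, 0.445], [-0.213, 0.72, -0.661, 0.665], [0.007, -0.675, -0.738, 0.769], [0.0, 0.0, 0.0, 1.0]] [[370.3000608894878, 0.0, 259.2525824917713], [0.0, 370.3000608894878, 194.6767804273439], [0.0, 0.0, 1.0]]
mixer [([0.517, -0.112, -0.001], 0.68)]
beater_tip [([0.475, 0.073, 0.059], 0.8)]
lever_tip [([0.5, -0.119, 0.136], 0.42)]
collar_seat [([0.512, -0.082, 0.055], 0.96)]
bowl [([0.626, 0.251, -0.002], 0.86), ([0.424, 0.262, 0.003], 0.79)]
jug [([0.585, -0.353, 0.001], 0.74)]
jar [([0.605, 0.084, -0.002], 0.74), ([0.39, -0.095, 0.002], 0.7)]
spatula [([0.392, -0.096, -0.001], 0.83), ([0.517, -0.116, -0.0], 0.69)]
```

View pics/scene0.png

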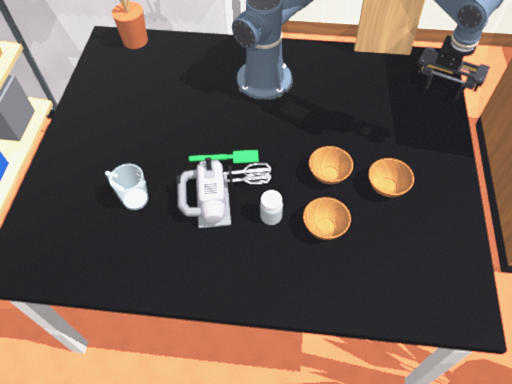

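View pics/side0.png

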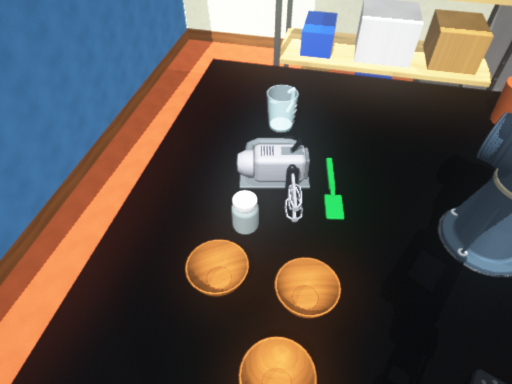

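The scene view shows the mixer at about (210,190), its lever at (208,165) and the beaters ending at (270,173). The jar is at (271,207), the jug at (128,187) and the spatula at (225,157). There are three bowls, at (330,165), (391,178) and (327,218). The one nearest the base is (330,165), at about (0.425, 0.261), and none of them gets touched. The mixer's yaw comes out at about 12°, with the beaters about 26 mm out. I'll shut the gripper and move to a point above and beyond the beater end.

Call:
send_rows --plan '[[[0.488, -0.956, 0, 0.37, 1], [0.488, -0.956, 0, 0.37, 1], [0.488, -0.956, 0, 0.37, 1], [0.488, -0.956, 0, 0.37, 1], [0.488, -0.956, 0, 0.37, 1], [0.488, -0.956, 0, 0.37, 1], [0.488, -0.956, 0, 0.37, 1], [0.488, -0.956, 0, 0.37, 1], [0.488, -0.956, 0, 0.37, 1], [0.488, -0.956, 0, 0.37, 1], [0.488, -0.956, 0, 0.37, 1], [0.488, -0.956, 0, 0.37, 1], [0.488, -0.956, 0, 0.37, 1], [0.488, -0.956, 0, 0.37, 1], [0.488, -0.956, 0, 0.37, 1], [0.488, -0.956, 0, 0.37, 1], [0, 0, 0, 0, 1], [0, 0, 0, 0, 1]]]'

```text
time_s: 2.7
position: [0.4683, 0.1203, 0.2395]
tcp_rot: [[-0.979, -0.204, -0.0], [-0.204, 0.979, 0.0], [0.0, 0.001, -1.0]]
force: [0.5, -0.2, 0.4]
opening: 0.006
```

Run:
```python
from rig import bot, imaging, recognise, masks_of, mark_of
import cv2, numpy as np
s=bot.read_state(); print(s['time_s'],s['position'],np.round(s['tcp_rot'],3).tolist(),s['opening'],s['force'],s['joint_positions'])
out={}
for c in ['scene','side','wrist']:
    d=imaging.capture(c); im=d['img']
    cv2.imwrite(f'pics/{c}1.png',im)
    if c=='scene': cv2.imwrite('pics/scene1c.png',cv2.resize(im[130:240,150:310],None,fx=5,fy=5,interpolation=cv2.INTER_CUBIC))
    if c=='side': cv2.imwrite('pics/side1c.png',cv2.resize(im[125:235,220:360],None,fx=5,fy=5,interpolation=cv2.INTER_CUBIC))
    for t in ['mixer','beater_tip','lever_tip','collar_seat']:
        print(c,t,[(np.round(r['at'],3).tolist(),round(r['conf'],2)) for r in mark_of(c,t)])
```

```text
2.7 [0.46825109 0.12028212 0.23952112] [[-0.979, -0.204, -0.0], [-0.204, 0.979, 0.0], [0.0, 0.001, -1.0]] 0.006198753841043337 [ 0.5116209  -0.15144653  0.40792444] [ 1.11619236e+00  1.93806730e+01  1.01900259e+02  3.20089801e-02
  5.87454613e+01 -1.00697079e+02]
scene mixer [([0.517, -0.115, 0.001], 0.74)]
scene beater_tip [([0.477, 0.077, 0.054], 0.95)]
scene lever_tip []
scene collar_seat [([0.508, -0.076, 0.053], 0.59)]
side mixer [([0.515, -0.111, -0.002], 0.64)]
side beater_tip [([0.474, 0.073, 0.055], 0.64)]
side lever_tip []
side collar_seat [([0.512, -0.077, 0.056], 0.66)]
wrist mixer [([0.516, -0.113, -0.002], 0.84)]
wrist beater_tip [([0.48, 0.069, 0.051], 0.78)]
wrist lever_tip []
wrist collar_seat [([0.509, -0.073, 0.052], 0.68)]
```

View pics/wrist1.png

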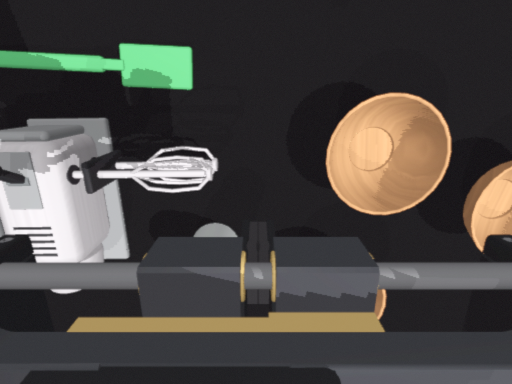

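View pics/scene1c.png

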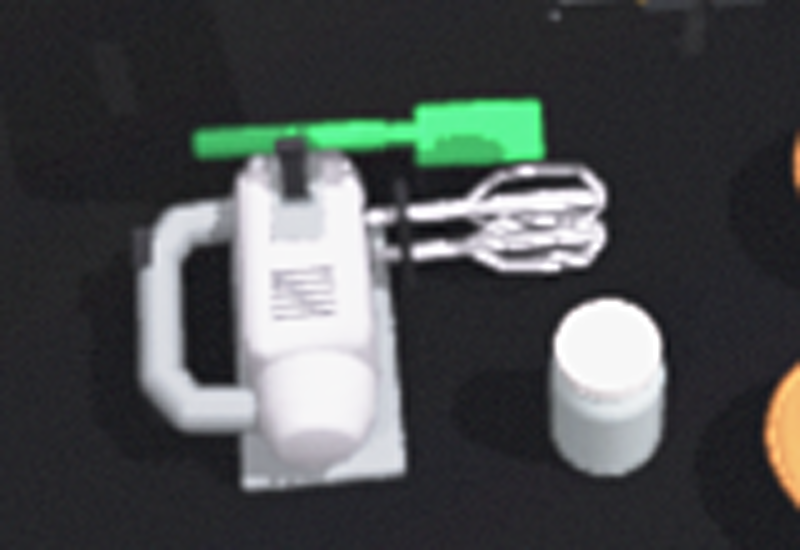

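View pics/side1c.png

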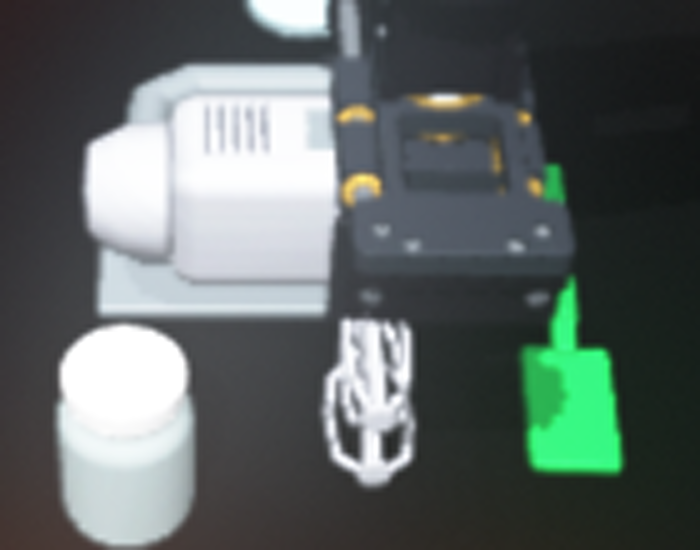

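The wrist view shows the beater end at (216,170), pointing right along the tool's jaw axis. The black collar at (97,172) is clearly away from the housing, so there is a gap. I'll fit the mixer pose to all the marks.

Run:
```python
import numpy as np
from scipy.optimize import least_squares
org=[(.515,-.114),(.517,-.112),(.517,-.115),(.515,-.111),(.516,-.113)]
seat=[(.508,-.076),(.512,-.082),(.508,-.076),(.512,-.077),(.509,-.073)]
tip=[(.480,.074),(.475,.073),(.477,.077),(.474,.073),(.480,.069)]
lev=[(.494,-.12),(.500,-.119)]
def R(t): return np.array([[np.cos(t),-np.sin(t)],[np.sin(t),np.cos(t)]])
def f(p):
    o=p[:2];r=R(p[2]);e=[]
    for L,m in((org,(0,0)),(seat,(0,.04)),(tip,(0,.17+p[3])),(lev,(-.022,0))):
        for q in L:e+=list(o+r@np.array(m)-q)
    return e
s=least_squares(f,[.51,-.11,.2,.02]);p=s.x
print(p,np.degrees(p[2]),np.round(1e3*np.array(s.fun).reshape(-1,2)).tolist())
r=R(p[2])
for m in((0,.17+p[3]),(0,.17),(0,.185),(0,.225),(-.022,0),(-.06,0),(0.0,0)):print(m,np.round(p[:2]+r@np.array(m),4))
```

```text
[ 0.51727251 -0.11454486  0.20983401  0.02197378] 12.022603186859858 [[2.0, -1.0], [0.0, -3.0], [0.0, 0.0], [2.0, -4.0], [1.0, -2.0], [1.0, 1.0], [-3.0, 7.0], [1.0, 1.0], [-3.0, 2.0], [-0.0, -2.0], [-3.0, -1.0], [2.0, 0.0], [0.0, -4.0], [3.0, 0.0], [-3.0, 4.0], [2.0, 1.0], [-4.0, -0.0]]
(0, np.float64(0.19197378053837852)) [0.4773 0.0732]
(0, 0.17) [0.4819 0.0517]
(0, 0.185) [0.4787 0.0664]
(0, 0.225) [0.4704 0.1055]
(-0.022, 0) [ 0.4958 -0.1191]
(-0.06, 0) [ 0.4586 -0.127 ]
(0.0, 0) [ 0.5173 -0.1145]
```

Now descend with the fingertip to z ≈ 0.05, level with both beater ends, then approach 20 mm.

Call:
send_rows --plan '[[[0, 0, -0.95, 0, 1], [0, 0, -0.95, 0, 1], [0, 0, -0.95, 0, 1], [0, 0, -0.95, 0, 1], [0, 0, -0.95, 0, 1], [0, 0, -0.95, 0, 1], [0, 0, 0, 0, 1], [0.07, -0.326, 0, 0, 1], [0.07, -0.326, 0, 0, 1], [0, 0, 0, 0, 1]]]'

```text
time_s: 4.45
position: [0.4743, 0.0997, 0.07]
tcp_rot: [[-0.979, -0.205, 0.004], [-0.205, 0.979, -0.0], [-0.004, -0.001, -1.0]]
force: [1.0, -0.4, -0.4]
opening: 0.004
```

Run:
```python
from rig import bot, imaging
import cv2, numpy as np
s=bot.read_state(); print(s['time_s'],s['position'],s['force'])
for c in ['scene','wrist']:
    d=imaging.capture(c); im=d['img']
    cv2.imwrite(f'pics/{c}2.png',im if c=='wrist' else cv2.resize(im[130:240,150:310],None,fx=5,fy=5,interpolation=cv2.INTER_CUBIC))
```

```text
4.45 [0.47426978 0.09967981 0.07002483] [ 1.03610798 -0.44183761 -0.40826563]
```

View pics/wrist2.png

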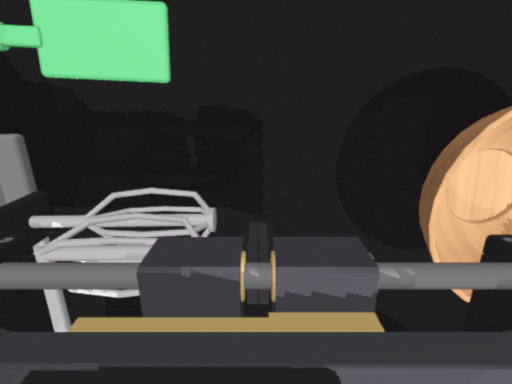

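View pics/scene2.png

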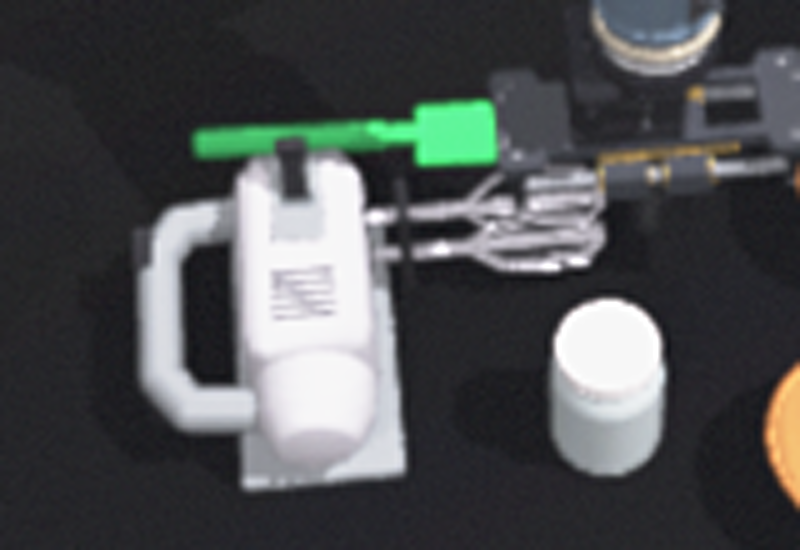

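The finger now stands about 20 mm beyond the beater end. In the wrist view the finger is at (258,262), the beater hub end at (212,218). I'll check the lateral alignment by projecting the fitted model into the view.

Run:
```python
from rig import bot, imaging, mark_of
import cv2, numpy as np
s=bot.read_state()
d=imaging.capture('wrist'); T=np.array(d['T_tool_cam']);K=d['mtx']
print(np.round(T,3).tolist(),K[0,0])
Rt=np.array(s['tcp_rot']);p=np.array(s['position'])
W=np.eye(4);W[:3,:3]=Rt;W[:3,3]=p;W=W@T;Wi=np.linalg.inv(W)
def pr(q):
    c=Wi@np.append(q,1);u=K@c[:3];return np.round(u[:2]/u[2],1).tolist()
t=.2098;o=np.array([.51727,-.11454]);r=np.array([[np.cos(t),-np.sin(t)],[np.sin(t),np.cos(t)]])
for z in(.034,.076):
    for x in (-.02,0,.02): print(z,x,pr(np.append(o+r@np.array([x,.192]),z)),pr(np.append(o+r@np.array([x,.152]),z)))
for x in(-.0095,.0095):
  for zz in (.017,-.02): print('finger',x,zz,pr(p+Rt@np.array([x,0,zz])))
print([(x['at'],x['conf']) for x in mark_of('wrist','beater_tip')])
m=r.T@(p[:2]-o);print('tcp mixer',m)
```

```text
[[-0.0, -0.954, -0.299, 0.083], [1.0, 0.0, -0.001, 0.001], [0.001, -0.299, 0.954, -0.145], [0.0, 0.0, 0.0, 1.0]] 293.11003064374694
0.034 -0.02 [213.6, 192.7] [152.2, 192.8]
0.034 0 [215.1, 220.9] [155.5, 221.0]
0.034 0.02 [216.4, 247.5] [158.6, 247.6]
0.076 -0.02 [201.8, 219.0] [123.9, 219.1]
0.076 0 [204.1, 253.4] [129.2, 253.6]
0.076 0.02 [206.1, 285.3] [134.1, 285.5]
finger -0.0095 0.017 [255.8, 250.2]
finger -0.0095 -0.02 [255.3, 287.6]
finger 0.0095 0.017 [255.8, 222.1]
finger 0.0095 -0.02 [255.2, 254.0]
[([0.4798, 0.067, 0.0544], 0.67)]
tcp mixer [0.00184003 0.21944784]
```

The projection agrees to within 3 px, and the lateral error is under 2 mm. Start pushing along mixer -y.

Call:
send_rows --plan '[[[0.02, -0.13, -0.1, 0, 1], [0.028, -0.13, 0, 0, 1], [0.028, -0.13, 0, 0, 1], [0.028, -0.13, 0, 0, 1], [0.028, -0.13, 0, 0, 1], [0.028, -0.13, 0, 0, 1], [0, 0, 0, 0, 1]]]'

```text
time_s: 5.35
position: [0.4773, 0.0772, 0.0655]
tcp_rot: [[-0.979, -0.206, -0.0], [-0.206, 0.979, -0.0], [0.0, -0.0, -1.0]]
force: [-0.7, 1.3, -0.2]
opening: 0.002
```

Call:
send_rows --plan '[[[0.02, -0.098, 0, 0, 1], [0.02, -0.098, 0, 0, 1]]]'

```text
time_s: 5.55
position: [0.4784, 0.0718, 0.0655]
tcp_rot: [[-0.978, -0.207, 0.0], [-0.207, 0.978, 0.0], [-0.0, 0.0, -1.0]]
force: [-0.1, 3.5, -0.7]
opening: 0.003
```

Call:
send_rows --plan '[[[0.014, -0.065, 0, 0, 1], [0.014, -0.065, 0, 0, 1]]]'

```text
time_s: 5.75
position: [0.4794, 0.0678, 0.0655]
tcp_rot: [[-0.978, -0.207, 0.0], [-0.207, 0.978, 0.0], [-0.0, 0.0, -1.0]]
force: [0.2, 1.7, -0.1]
opening: 0.005
```

Call:
send_rows --plan '[[[0.014, -0.065, 0, 0, 1], [0.014, -0.065, 0, 0, 1]]]'

```text
time_s: 5.95
position: [0.4798, 0.0656, 0.0655]
tcp_rot: [[-0.979, -0.204, -0.001], [-0.204, 0.979, 0.003], [-0.0, 0.003, -1.0]]
force: [-0.3, 19.9, -0.1]
opening: -0.001
```

Call:
send_rows --plan '[[[0.014, -0.065, 0, 0, 1], [0.014, -0.065, 0, 0, 1]]]'

```text
time_s: 6.15
position: [0.4797, 0.0652, 0.0656]
tcp_rot: [[-0.98, -0.201, -0.002], [-0.201, 0.98, 0.008], [0.0, 0.008, -1.0]]
force: [0.2, 38.7, 2.1]
opening: 0.007
```

Run:
```python
from rig import bot, imaging
import cv2
s=bot.read_state(); print(s['time_s'],s['position'],s['force'])
im=imaging.capture('scene')['img']
cv2.imwrite('pics/scene3.png',cv2.resize(im[140:210,180:290],None,fx=7,fy=7,interpolation=cv2.INTER_CUBIC))
```

```text
6.15 [0.47970402 0.06522259 0.06558928] [ 0.23471899 38.66742424  2.11609161]
```

View pics/scene3.png

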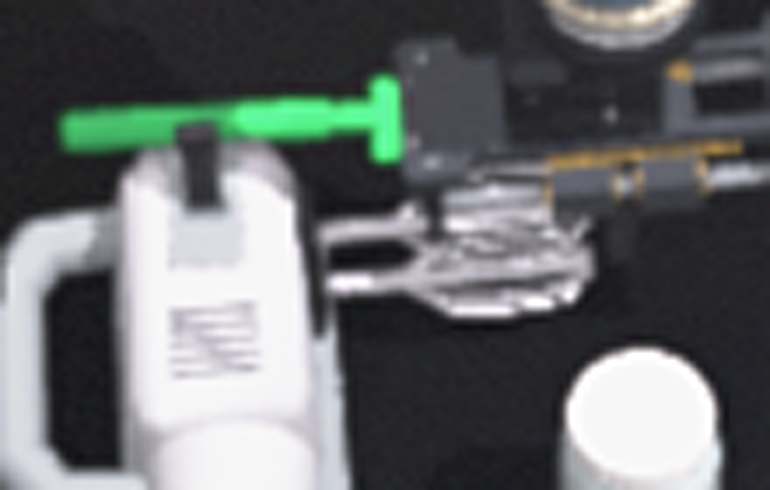

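The force rose against a hard stop, and the collar at (318,260) in the crop sits flush with no gap showing. Back off straight along mixer +y, raise, and move to the nose side of the lever.

Call:
send_rows --plan '[[[-0.04, 0.2, 0, 0, 1], [-0.1, 0.5, 0, 0, 1], [-0.1, 0.5, 0, 0, 1], [-0.1, 0.5, 0, 0, 1], [0, 0, 0.5, 0, 1], [0, 0, 1, 0, 1], [0, 0, 1, 0, 1], [0, 0, 1, 0, 1], [0, 0, 1, 0, 1], [0, 0, 1, 0, 1], [0, 0, 0.3, 0, 1], [0, 0, 0, 0, 1]]]'

```text
time_s: 7.4
position: [0.4715, 0.1107, 0.2407]
tcp_rot: [[-0.978, -0.207, 0.003], [-0.207, 0.978, -0.001], [-0.003, -0.001, -1.0]]
force: [-0.3, -0.5, -0.7]
opening: 0.004
```

Run:
```python
from rig import bot, imaging, mark_of
import cv2,numpy as np
s=bot.read_state(); p=s['position'];print(s['time_s'],p,s['force'])
L=[]
for c in ('scene','side','wrist'):
    im=imaging.capture(c)['img']
    if c=='scene':cv2.imwrite('pics/scene4.png',cv2.resize(im[140:210,180:290],None,fx=7,fy=7,interpolation=cv2.INTER_CUBIC))
    for t in ('lever_tip','beater_tip','mixer','collar_seat'):
        print(c,t,[(np.round(r['at'],3).tolist(),round(r['conf'],2)) for r in mark_of(c,t)])
print('delta', .4537-p[0], -.128-p[1])
```

```text
7.4 [0.47146033 0.11069162 0.2406754 ] [-0.25114685 -0.54964903 -0.74095909]
scene lever_tip [([0.494, -0.121, 0.138], 0.46)]
scene beater_tip [([0.483, 0.054, 0.055], 0.96)]
scene mixer [([0.593, -0.351, -0.001], 0.67), ([0.514, -0.117, 0.002], 0.61)]
scene collar_seat [([0.506, -0.075, 0.052], 0.95), ([0.517, -0.112, 0.004], 0.15)]
side lever_tip [([0.481, 0.055, 0.056], 0.46)]
side beater_tip [([0.481, 0.053, 0.057], 0.59)]
side mixer [([0.521, -0.111, 0.002], 0.6), ([0.512, -0.077, 0.054], 0.26)]
side collar_seat [([0.513, -0.077, 0.056], 0.74)]
wrist lever_tip []
wrist beater_tip [([0.487, 0.05, 0.05], 0.93)]
wrist mixer [([0.517, -0.115, -0.002], 0.92)]
wrist collar_seat [([0.508, -0.074, 0.053], 0.87), ([0.518, -0.115, -0.003], 0.69)]
delta -0.017760330303746796 -0.23869161539233053
```

View pics/scene4.png

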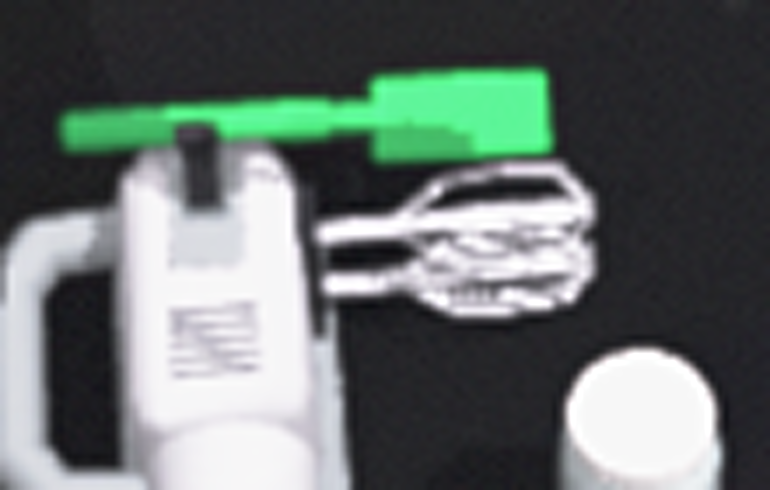

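Clear of the beaters now, which stayed home: the tip reads (0.483, 0.054) against a predicted (0.482, 0.052). Next, move to the nose side of the lever.

Call:
send_rows --plan '[[[-0.066, -0.884, 0, 0, 1], [-0.066, -0.884, 0, 0, 1], [-0.066, -0.884, 0, 0, 1], [-0.066, -0.884, 0, 0, 1], [-0.066, -0.884, 0, 0, 1], [-0.066, -0.884, 0, 0, 1], [-0.066, -0.884, 0, 0, 1], [-0.066, -0.884, 0, 0, 1], [-0.066, -0.884, 0, 0, 1], [0, 0, 0, 0, 1], [0, 0, 0, 0, 1]]]'

```text
time_s: 9.25
position: [0.4527, -0.1277, 0.2395]
tcp_rot: [[-0.979, -0.205, -0.0], [-0.205, 0.979, 0.001], [0.0, 0.001, -1.0]]
force: [0.9, 0.4, 0.1]
opening: -0.0
```

Run:
```python
from rig import bot, imaging, mark_of
import cv2,numpy as np
s=bot.read_state(); p=s['position'];print(s['time_s'],p,np.round(s['joint_positions'],1))
for c in ('scene','wrist'):
    im=imaging.capture(c)['img']
    cv2.imwrite(f'pics/{c}5.png',im if c=='wrist' else cv2.resize(im[140:210,180:290],None,fx=7,fy=7,interpolation=cv2.INTER_CUBIC))
    print(c,[(np.round(r['at'],3).tolist(),round(r['conf'],2)) for r in mark_of(c,'lever_tip')])
```

```text
9.25 [ 0.45272825 -0.12772952  0.23949922] [ -29.4   18.4  103.6    0.    58.  -131.3]
scene [([0.496, -0.119, 0.133], 0.47)]
wrist []
```

View pics/wrist5.png

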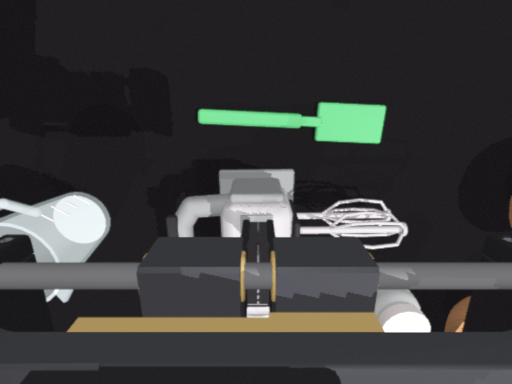

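Aligned: in the wrist view the housing centre is at (257,205), on the finger column (258). Descend to lever height, with 25 mm of clearance to the paddle.

Call:
send_rows --plan '[[[0, 0, -0.9, 0, 1], [0, 0, -0.9, 0, 1], [0, 0, -0.9, 0, 1], [0, 0, -0.65, 0, 1], [0, 0, 0, 0, 1]]]'

```text
time_s: 9.95
position: [0.4514, -0.1259, 0.137]
tcp_rot: [[-0.978, -0.208, -0.005], [-0.208, 0.978, 0.003], [0.004, 0.004, -1.0]]
force: [-0.4, 0.2, 1.1]
opening: 0.006
```

Run:
```python
from rig import bot, imaging, mark_of
import cv2,numpy as np
s=bot.read_state(); p=s['position'];print(s['time_s'],p,s['force'])
for c,k in (('scene',(140,210,180,290)),('side',(115,205,230,350))):
    im=imaging.capture(c)['img'];a,b,e,f=k
    cv2.imwrite(f'pics/{c}6.png',cv2.resize(im[a:b,e:f],None,fx=6,fy=6,interpolation=cv2.INTER_CUBIC))
```

```text
9.95 [ 0.45136086 -0.12590826  0.13702112] [-0.41057965  0.20182827  1.12789914]
```

View pics/scene6.png

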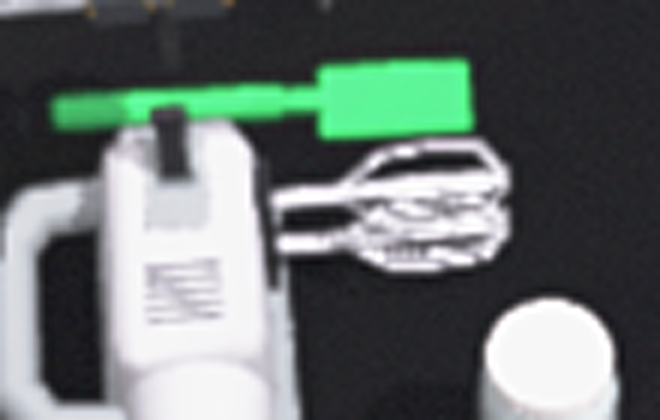

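View pics/side6.png

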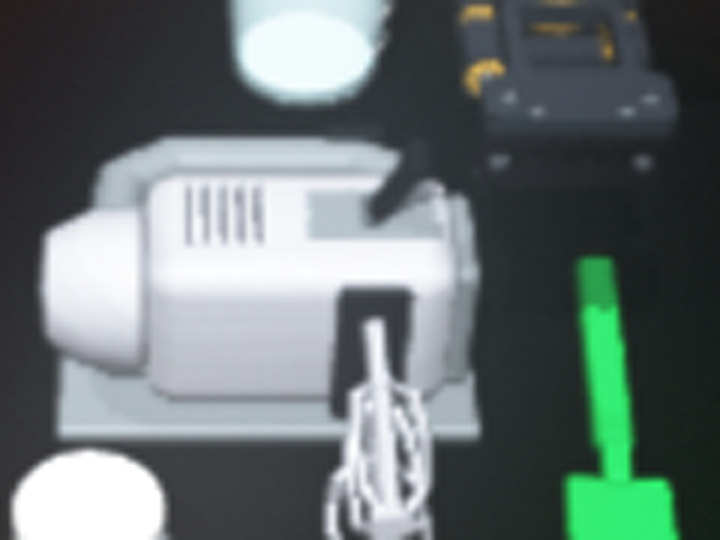

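The finger (scene crop (170,40)) is in line with the lever (172,135), which still leans to the nose. The collar is flush. Now push the lever along mixer +x.

Call:
send_rows --plan '[[[0.26, 0.055, 0, 0, 1], [0.26, 0.055, 0, 0, 1], [0.26, 0.055, 0, 0, 1], [0.26, 0.055, 0, 0, 1], [0.26, 0.055, 0, 0, 1], [0.26, 0.055, 0, 0, 1]]]'

```text
time_s: 10.65
position: [0.4998, -0.1173, 0.1391]
tcp_rot: [[-0.978, -0.207, -0.001], [-0.207, 0.978, 0.0], [0.001, 0.001, -1.0]]
force: [-0.7, -0.5, 0.2]
opening: 0.005
```

Call:
send_rows --plan '[[[0.2, 0.042, 0, 0, 1], [0.2, 0.042, 0, 0, 1], [0, 0, 0, 0, 1]]]'

```text
time_s: 10.95
position: [0.5133, -0.1153, 0.1391]
tcp_rot: [[-0.978, -0.207, 0.002], [-0.207, 0.978, -0.001], [-0.002, -0.001, -1.0]]
force: [-0.1, 0.2, -0.4]
opening: 0.004
```

Run:
```python
from rig import bot, imaging, mark_of
import cv2,numpy as np
s=bot.read_state(); p=s['position'];print(s['time_s'],p,s['force'])
for c,k in (('scene',(140,210,180,290)),('side',(115,205,230,350))):
    im=imaging.capture(c)['img'];a,b,e,f=k
    cv2.imwrite(f'pics/{c}7.png',cv2.resize(im[a:b,e:f],None,fx=6,fy=6,interpolation=cv2.INTER_CUBIC))
```

```text
10.95 [ 0.51333007 -0.1152797   0.13909689] [-0.11686094  0.22232519 -0.36315281]
```

View pics/scene7.png

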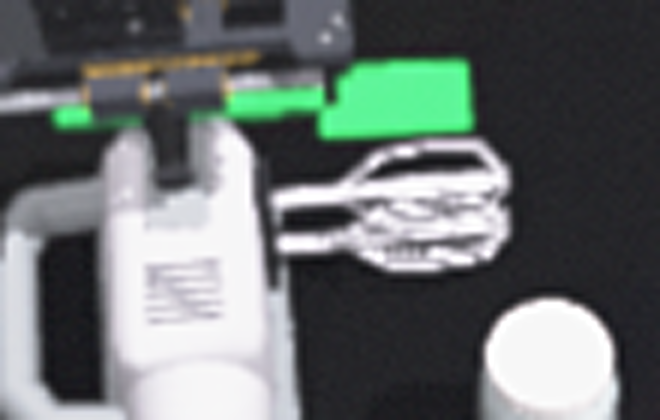

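View pics/side7.png

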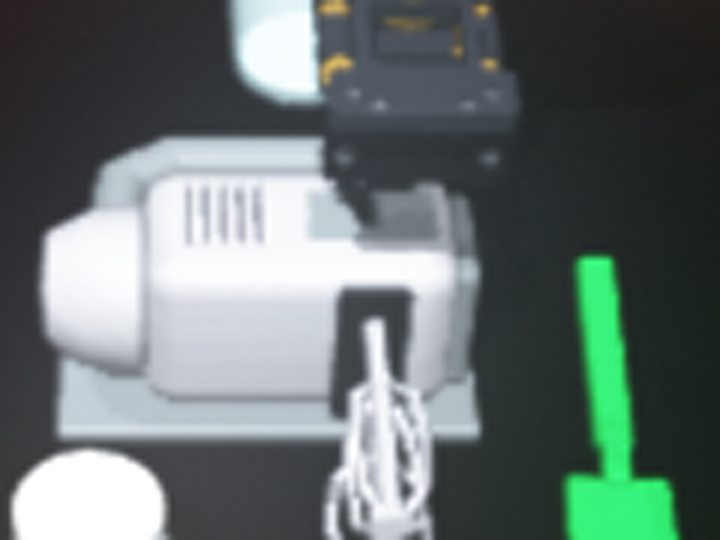

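The contact force fell to zero at TCP mixer x ≈ -4, and the side crop shows the lever leaning towards the tail at (360,205). Back away towards the nose, then up and clear.

Call:
send_rows --plan '[[[-0.45, -0.1, 0, 0, 1], [-0.65, -0.14, 0, 0, 1], [-0.65, -0.14, 0, 0, 1], [-0.3, -0.06, 0.5, 0, 1], [0, 0, 0.9, 0, 1], [0, 0, 0.9, 0, 1], [0, 0, 0.9, 0, 1], [0, 0, 0.3, 0, 1], [0, 0, 0, 0, 1], [0, 0, 0, 0, 1]]]'

```text
time_s: 12.05
position: [0.4495, -0.128, 0.2431]
tcp_rot: [[-0.978, -0.207, -0.001], [-0.207, 0.978, 0.001], [0.001, 0.001, -1.0]]
force: [0.3, -0.8, -0.6]
opening: 0.004
```

Run:
```python
from rig import bot, imaging, mark_of
import cv2,numpy as np
s=bot.read_state(); p=s['position'];print(s['time_s'],p,s['force'])
for c,k in (('scene',(140,210,180,290)),('side',(115,205,230,350))):
    im=imaging.capture(c)['img'];a,b,e,f=k
    cv2.imwrite(f'pics/{c}8.png',cv2.resize(im[a:b,e:f],None,fx=6,fy=6,interpolation=cv2.INTER_CUBIC))
    for t in ('lever_tip','beater_tip','bowl','jug','jar','spatula'): print(c,t,[(np.round(r['at'],3).tolist(),round(r['conf'],2)) for r in mark_of(c,t)])
t=.2098;o=np.array([.51727,-.11454]);print('locked tip expected',o+.022*np.array([np.cos(t),np.sin(t)]))
```

```text
12.05 [ 0.44952418 -0.12801581  0.24313668] [ 0.30940366 -0.78300672 -0.61202954]
scene lever_tip [([0.539, -0.108, 0.14], 0.57)]
scene beater_tip [([0.485, 0.058, 0.054], 0.96)]
scene bowl [([0.452, 0.452, -0.001], 0.75), ([0.423, 0.258, 0.003], 0.7)]
scene jug [([0.591, -0.349, 0.001], 0.79), ([0.606, 0.087, 0.0], 0.52)]
scene jar [([0.602, 0.085, 0.003], 0.84)]
scene spatula [([0.422, 0.258, 0.002], 0.6), ([0.392, -0.093, 0.001], 0.58)]
side lever_tip [([0.54, -0.113, 0.137], 0.56)]
side beater_tip [([0.478, 0.053, 0.057], 0.56)]
side bowl [([0.626, 0.257, -0.001], 0.87), ([0.422, 0.263, 0.002], 0.7)]
side jug [([0.588, -0.352, -0.001], 0.59)]
side jar [([0.604, 0.088, -0.003], 0.57)]
side spatula [([0.396, -0.097, -0.002], 0.77)]
locked tip expected [ 0.5387876  -0.10995819]
```

View pics/scene8.png

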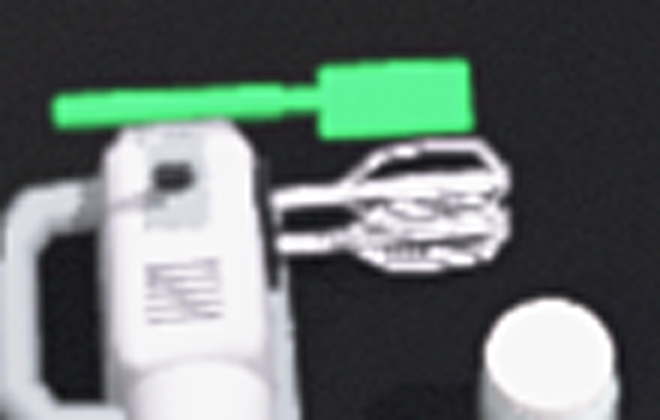

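View pics/side8.png

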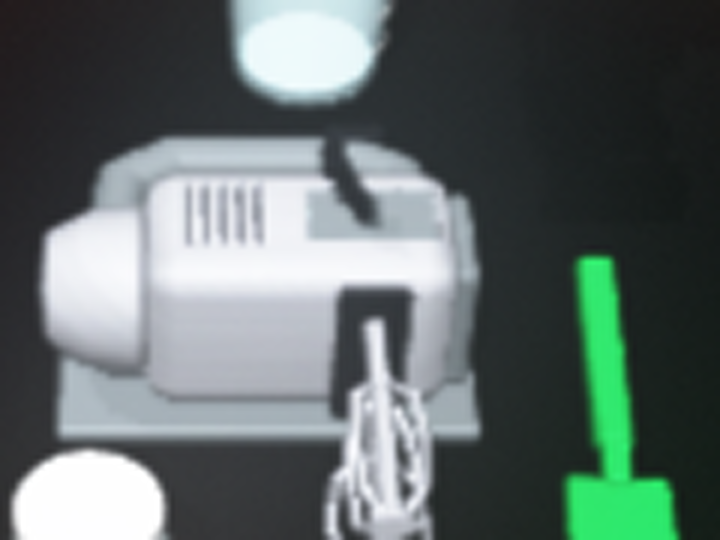

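The lever now leans to the tail (side crop (335,150)), and its tip reads (0.539, -0.110), where the locked position should be. The collar is flush, nothing else has moved, and the robot is clear.

```bash
python3 -c "
from rig import bot
print(bot.hand_in())"
```

```text
the job is handed in; nothing more can be done
None
```

The beaters are fully home and the release lever has snapped over to the tail. I did them in that order and handed the job in at about 12 s; the hand-in reports no verdict.

- **Beaters:** I pushed the end of the pair along the mixer's -y with the shut fingertips until they met the hard stop, with the reading rising to about 39 N. In the pictures the collar sits flush. The network marks for the beater tip scattered by a few mm, at (0.485, 0.058) and (0.478, 0.053) against an expected (0.482, 0.052). So I rely on the stop force and the pictures for this.
- **Lever:** I pushed it from the nose side until it went over centre and the contact force fell to zero. Its tip then read (0.539, -0.108) and (0.540, -0.113), against (0.539, -0.110) expected when locked.
- **Other things:** The bowl, jug, jar and spatula read where they were at the start, to within a few mm. The arm was clear of everything at hand-in.

The networks gave a few false detections (for example a jug at the jar's place). I left these out because they disagreed with the pictures.

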